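Unclip the empty tray of a tea caddy set

ROBOT

A 7-joint arm with a two-finger parallel gripper is mounted at the origin on a cart in front of the work surface, level with it; the furniture and walls round the work are solid. World frame = base frame: x ahead of the robot, y to its left, z up, the work surface at z = 0. Lengths are in mm, angles in rad, forces in N, time in s.
With the tool pointing down it reaches from about 425 to 1025 mm from the base axis. Payload 9.4 kg.
Tool frame: the origin (TCP) lies at the very end of the fingers, on their centre line; the grasp point (between the pads) lies 19 mm behind it; z points along the fingers, y is the line along which they close (so a half turn about z gives the same grasp; the last joint's range is limited). The gripper opens to 93 mm and grips with 3 to 60 N. Pads are 15 mm wide; open, the fingers measure 128 mm over their backs; the gripper's body (75 mm by 188 mm) begins 65 mm behind the grasp point.
Start: joints at [-1.273, 0.599, -0.003, 1.599, 0.002, 0.943, -0.08], TCP at [265.417, 674.669, 218.618] pointing down, gripper open.
Joint ranges: [-2.57, 2.57], [-0.35, 1.97], [-1.29, 1.29], [0.11, 2.56], [-1.05, 4.19], [0.11, 1.86], [-2.63, 2.63]. Speed limits (rad/s): [2.22, 2.22, 3.01, 3.01, 3.14, 3.14, 3.14].

INTERFACE

Orientations are given as a rotation vector (axis times angle).
In Python, from rig import bot, capture gives the robot as it stands. Calls block until the motion is done:
- bot.reach(position, orientation): joint-space move of the TCP to a pose.
- bot.servo_line(position, rotation=None, max_speed=150): straight line of the TCP; rotation=None keeps the orientation; max_speed is the mean speed in mm/s.
- bot.movej(angles): joint-space move.
- bot.gripper_open() and bot.gripper_close(): open the fingers fully, or close them until they stop; the grip force is fixed at half the most.
- bot.wait(seconds).
- bot.ik(position, orientation): joint angles nearest the present ones, or None.
- capture(name): name is "scene" or "top"; returns a dict with "img" (384x512x3 uint8, red, green, blue), "range_z" (384x512 float32, mm along the optical axis (not along the pixel's ray), 0 where there is no reading), "intrinsics" (3x3 intrinsics, pixels), "R" (3x3) and "t" (3): a world point X has camera coordinates R X + t. Camera axes: x right, y down, z forward; pixel columns grow to the right and rows downward; lengths in mm; the calibration is good to about 2 mm. A picture is of the moment at which its call begins.
A pose or a line that the arm cannot do raises bot.MotionError and nothing moves.
- bot.finish_job(): hands the job in; it is judged then, once.
Readings, each from a call of its own:
- bot.read_time(): time.
- bot.read_qpos(): joint angles.
- bot.read_qd(): joint speeds.
- bot.read_joint_torque(): joint torques, N m.
- bot.read_eef_pos(): TCP position.
- bot.read_tool_rot(): TCP orientation.
- bot.read_ft_force(): force on the tool from outside, world axes, zero at the start.
- bot.read_ft_torque(): the same for the moment, N m.
- bot.read_grip_width(): opening from 0.0 (shut) to 1.0 (fully open).
- bot.read_grasp_force(): force on a finger pad.
Only numpy, scipy, OpenCV 4.12 (cv2) and the standard library are available. Lean on these libraries where they do the work, as an engineer would, in place of code of your own. Each camera call takes 0.05 s, during which the arm holds its last target. There are 200 camera calls.

TASK

Two open trays are clicked onto the two sides of the grey dock that is fixed to the worktop. Pull the empty green tray straight off the dock, against its snap clip, and keeping it level, and leave it standing flat on the worktop about a hand's width clear of the dock, so that it can be washed. The white tray with the sachets must stay clicked on with its sachets inside; leave the other things where they are.

Things in the scene. Friction and masses are not known exactly. Their poses are not given: they have to be found in the camera images.
- dock: Fixed grey block, 124 (its x) x 64 (its y) x 47 mm tall; origin at the centre of its underside. One tray is clicked onto its +y side, one onto its -y side; which is which varies. Sprung rollers hold each tray's tongue: about 8 to 16 N of straight pull along the dock's y, away from it, snaps a tray free; then it slides freely. A tray cannot be lifted off while clicked on.
- green_tray: Loose green open tray, empty, 120 (its x) x 100 (its y) x 44 mm tall, walls and floor 5 mm thick, about 0.3 kg; origin at the centre of its underside. From the middle of each 120 mm wall a round-headed tongue sticks out 28 mm, 17 to 29 mm above the worktop; one is in the dock. Clicked on, its origin is 82.5 mm from the dock's. Closed fingertips fit inside to pull its outer wall.
- white_tray: Loose white tray of the same shape and size, holding two sachets, clicked onto the other side of the dock, origin 82.5 mm from the dock's. It must stay clicked on.
- sachet_red: Red foil sachet 48 x 68 x 10 mm lying in the white tray; origin at the centre of its underside.
- sachet_blue: Blue foil sachet 48 x 68 x 10 mm lying in the white tray; origin at the centre of its underside.
- tea_jar: Glass jar with a yellow lid, 84 mm across, 142 mm tall, a bystander behind on the right; origin at the centre of its underside.
- mug_red: Red patterned mug, 90 x 122 x 87 mm, a bystander behind on the right; origin at the centre of its underside.
Things that resemble listed ones, but are neither listed nor needed, are in the scene too. There is more than one size of the white_tray; the job needs the larger.

How it is judged:
By the outcome, as a careful person would: the job done as asked, in the order asked, and still so for the second after the job is handed in, with the robot touching nothing.
It also fails if it takes over 29 s, if anything falls off the work surface, if the arm or the gripper's body presses on something with over 40 N, if the wrist force passes 120 N, or if a joint passes its speed limit or range.

## Working session

There is one attempt and no reset: what is moved stays moved. The work goes in short steps, each a Python script; the robot and the scene stay as the last script left them, time stands still between calls to the robot, and variables do not carry over. Pictures are saved under pics/ and viewed, at most 10 in all, crops included, and the job is handed in when it is done.

```bash
mkdir -p pics && python3 - <<'E'
from rig import bot, capture
import cv2,numpy as np
for n in("scene","top"):
    c=capture(n); np.savez(n+".npz",**c); cv2.imwrite(f"pics/{n}.png",c["img"][:,:,::-1])
    print(n,c["R"].round(3).tolist(),c["t"].round(1),c["intrinsics"].round(1).tolist())
print(bot.read_time(),bot.read_tool_rot(),bot.read_eef_pos())
E
```

```text
scene [[-0.136, -0.991, -0.005], [-0.765, 0.108, -0.635], [0.63, -0.083, -0.772]] [ 12.5 474.1 746.3] [[409.4, 0.0, 263.3], [0.0, 409.4, 191.7], [0.0, 0.0, 1.0]]
top [[0.022, -1.0, 0.001], [-0.986, -0.022, -0.163], [0.163, 0.002, -0.987]] [ -95.3  592.5 1263.6] [[496.1, 0.0, 258.5], [0.0, 496.1, 192.8], [0.0, 0.0, 1.0]]
0.1 [-5.85153820e-01 -3.08646856e+00  2.23196070e-03] [265.26180507 674.26123533 217.8406031 ]
```

View pics/top.png

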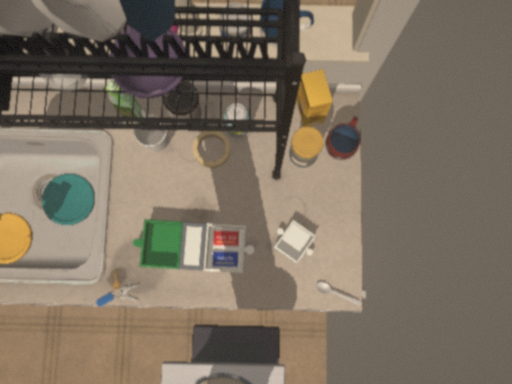

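View pics/scene.png

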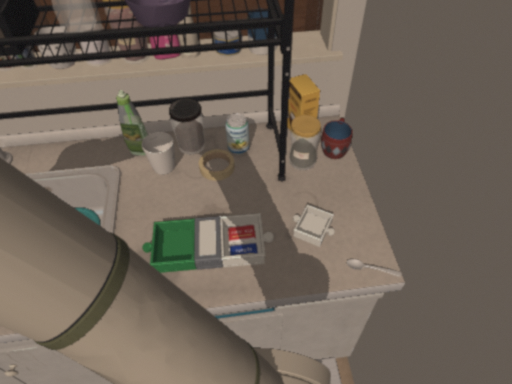

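The top view shows the dock at (193,246), the green tray at (160,245) with its outer tongue at (137,243), and the white tray with its sachets at (226,248). A smaller white tray is at (295,240), the sink edge is near column 110, and pliers are at (120,292).

Candidates for the green tray are the green tray at (160,245), the green bottle at (120,95) and the teal bowl in the sink at (68,198). By description I choose (160,245). The white_tray is the larger one at (226,248), not the small one at (295,240).

```bash
cat > h.py <<'E'
import numpy as np,cv2
def load(n): return dict(np.load(n+".npz"))
def world(c):
    v,u=np.mgrid[:384,:512]; z=c["range_z"]; K=c["intrinsics"]
    P=np.stack([(u-K[0,2])/K[0,0]*z,(v-K[1,2])/K[1,1]*z,z],-1)
    W=(P-c["t"])@c["R"]; W[z==0]=np.nan; return W
def plane(c,uv,h):
    K=c["intrinsics"]; d=np.array([(uv[0]-K[0,2])/K[0,0],(uv[1]-K[1,2])/K[1,1],1])@c["R"]
    o=-c["t"]@c["R"]; return o+d*(h-o[2])/d[2]
def green(c,roi):
    hsv=cv2.cvtColor(c["img"],cv2.COLOR_RGB2HSV)
    m=cv2.inRange(hsv,(50,120,40),(80,255,255)); k=np.zeros_like(m); a,b,e,f=roi; k[b:f,a:e]=m[b:f,a:e]; return k
E
python3 - <<'E'
from h import *
c=load("top");W=world(c)
m=green(c,(95,200,215,290)); 
mo=cv2.morphologyEx(m,cv2.MORPH_OPEN,np.ones((11,11)))  # fallback removes tongue
mc=cv2.morphologyEx(m,cv2.MORPH_CLOSE,np.ones((9,9))); mo=cv2.morphologyEx(mc,cv2.MORPH_OPEN,np.ones((15,15)))
for nm,mm in(("all",mc),("body",mo)):
    cn=max(cv2.findContours(mm,0,2)[0],key=cv2.contourArea); b=cv2.boxPoints(cv2.minAreaRect(cn))
    print(nm,cv2.boundingRect(cn)); 
    for p in b: print(p.round(1),plane(c,p,44).round(1))
p=W[m>0]; print("green z pct",np.nanpercentile(p[:,2],[2,20,50,80,98]).round(1))
for r in(185,205,225,245,262): print(r,[(int(u),*W[r,u].round(0).astype(int)) if np.isfinite(W[r,u,2]) else (u,) for u in range(84,150,5)])
print("col at 160",[(int(v),*W[v,160].round(0)) for v in range(165,310,8)])
print("dock/white row246",[(int(u),*W[246,u].round(0)) for u in range(176,262,5)])
im=cv2.resize(c["img"][195:310,80:270],None,fx=4,fy=4,interpolation=cv2.INTER_CUBIC); cv2.imwrite("pics/crop.png",im[:,:,::-1])
E
```

```text
all (152, 223, 28, 29)
[151.8 249.8] [438.6 192.1  44. ]
[153.8 221.5] [512.8 191.   44. ]
[179.3 223.3] [509.4 124.   44. ]
[177.2 251.7] [435.3 125.7  44. ]
body (154, 226, 25, 25)
[154. 226.] [500.9 189.9  44. ]
[178. 226.] [502.3 126.9  44. ]
[178. 250.] [439.7 123.9  44. ]
[154. 250.] [438.3 186.4  44. ]
green z pct [ 0.2  3.2  5.8  8.1 23.8]
185 [(84, np.int64(619), np.int64(409), np.int64(-31)), (89, np.int64(618), np.int64(393), np.int64(-25)), (94, np.int64(642), np.int64(424), np.int64(-158)), (99, np.int64(613), np.int64(354), np.int64(8)), (104, np.int64(614), np.int64(341), np.int64(7)), (109, np.int64(614), np.int64(328), np.int64(5)), (114, np.int64(615), np.int64(315), np.int64(1)), (119, np.int64(616), np.int64(302), np.int64(0)), (124, np.int64(616), np.int64(288), np.int64(1)), (129, np.int64(616), np.int64(273), np.int64(4)), (134, np.int64(616), np.int64(260), np.int64(3)), (139, np.int64(617), np.int64(246), np.int64(1)), (144, np.int64(617), np.int64(233), np.int64(1)), (149, np.int64(617), np.int64(219), np.int64(1))]
205 [(84, np.int64(563), np.int64(406), np
[... 4431 characters left out ...]
, np.float64(46.0)), (211, np.float64(454.0), np.float64(42.0), np.float64(5.0)), (216, np.float64(454.0), np.float64(28.0), np.float64(11.0)), (221, np.float64(454.0), np.float64(15.0), np.float64(8.0)), (226, np.float64(455.0), np.float64(2.0), np.float64(9.0)), (231, np.float64(455.0), np.float64(-12.0), np.float64(6.0)), (236, np.float64(455.0), np.float64(-25.0), np.float64(8.0)), (241, np.float64(456.0), np.float64(-38.0), np.float64(2.0)), (246, np.float64(456.0), np.float64(-52.0), np.float64(6.0)), (251, np.float64(455.0), np.float64(-66.0), np.float64(29.0)), (256, np.float64(457.0), np.float64(-79.0), np.float64(1.0)), (261, np.float64(458.0), np.float64(-92.0), np.float64(-5.0))]
```

View pics/crop.png

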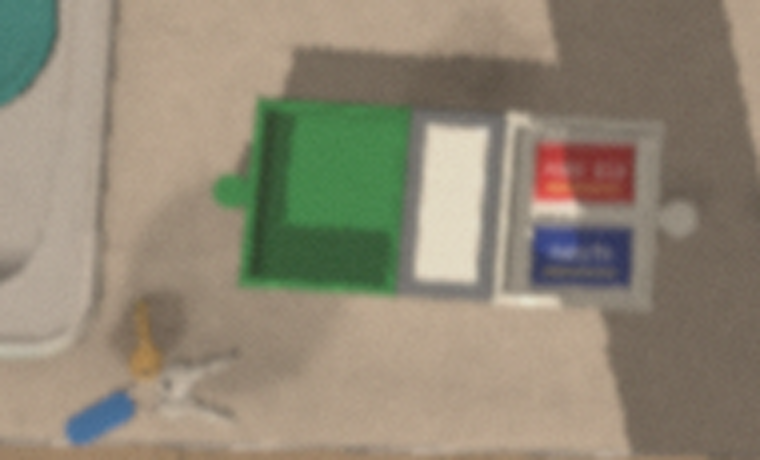

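The crop shows the chosen green tray, empty and clicked on to the left of the dock. Its rim corners are at crop (262,98), (412,105), (397,296) and (240,288). The sink rim is at crop x≈100 to 110 and the keys reach up to (140,300).

```bash
cat >> h.py <<'E'
from scipy.spatial.transform import Rotation as Ro
def frame(): 
    d=np.load("f.npz"); return d["o"],d["ax"],d["ay"]
def rot(ax): # tool z down, tool y along tray x
    z=np.array([0,0,-1.]); return Ro.from_matrix(np.stack([np.cross(ax,z),ax,z],1)).as_rotvec()
E
python3 - <<'E'
from h import *
from rig import bot
c=load("top"); f=lambda x,y,h=44:plane(c,(80+(x+.5)/4-.5,195+(y+.5)/4-.5),h)
C=[f(262,98),f(412,105),f(397,296),f(240,288)]
print(np.round(C,1)); print([round(float(np.linalg.norm(C[i]-C[(i+1)%4])),1) for i in range(4)])
D=[f(412,107,47),f(505,113,47),f(495,301,47),f(400,295,47)]; print("dock",np.mean(D,0).round(1))
w=[f(663,122),f(650,311)]; print("white outer",np.round(w,1))
outer=(C[0]+C[3])/2; wo=(w[0]+w[1])/2
ay=outer-wo; L=np.linalg.norm(ay); ay/=L; ay[2]=0; ax=np.array([ay[1],-ay[0],0])
print("span (265 expected)",L.round(1),"ay",ay.round(3), "edge dir",((C[0]-C[3])/np.linalg.norm(C[0]-C[3])).round(3))
o=outer-50*ay; o[2]=0; print("tray o",o.round(1), "dist dock",np.linalg.norm((o-np.mean(D,0))[:2]).round(1))
print("tongue tip",f(215,189,23).round(1),"expect",(o+78*ay).round(1)); print("rim",f(110,98,3).round(1),f(97,288,3).round(1),"key",f(140,300,0).round(1))
np.savez("f.npz",o=o,ax=ax,ay=ay)
for s in(1,-1):
    r=rot(s*ax)
    for p in (o+15*ay+[0,0,120],o+15*ay+[0,0,13],o+120*ay+[0,0,13]):
        q=bot.ik(p,r); print(s,None if q is None else np.round(q,2))
E
```

```text
[[518.5 214.3  44. ]
 [516.  115.4  44. ]
 [391.8 119.3  44. ]
 [394.7 221.2  44. ]]
[98.9, 124.3, 101.9, 124.0]
dock [452.2  85.3  47. ]
white outer [[508.5 -49.8  44. ]
 [385.8 -44.6  44. ]]
span (265 expected) 265.1 ay [0.036 0.999 0.   ] edge dir [ 0.998 -0.056  0.   ]
tray o [454.8 167.8   0. ] dist dock 82.5
tongue tip [459.4 246.7  23. ] expect [457.6 245.7   0. ]
rim [520.6 326.8   3. ] [393.  326.3   3. ] key [385.8 297.9   0. ]
1 [-0.67  0.49  0.25  2.23 -0.27  0.45 -0.25]
1 [-0.56  0.68  0.1   2.28 -0.33  0.19 -0.2 ]
1 [-0.74  0.71  0.12  2.17 -0.28  0.28 -0.42]
-1 [-0.15  0.51 -0.48  2.2   0.47  0.53  2.12]
-1 [-0.29  0.69 -0.29  2.27  0.74  0.28  1.87]
-1 [-0.42  0.72 -0.35  2.15  0.66  0.38  1.78]
```

```bash
python3 - <<'E'
from h import *
from rig import bot,capture
o,_,_=frame(); a=.041; ay=np.array([np.sin(a),np.cos(a),0]); ax=np.array([ay[1],-ay[0],0]); np.savez("f.npz",o=o,ax=ax,ay=ay)
r=rot(ax); p=o+15*ay
bot.reach(p+[0,0,130],r); bot.gripper_close(); print(bot.read_time(),bot.read_grip_width(),bot.read_eef_pos().round(1))
bot.servo_line(p+[0,0,13],max_speed=120); print(bot.read_time(),bot.read_eef_pos().round(1),bot.read_ft_force().round(1))
for d in (32,40,48,56):
    bot.servo_line(o+d*ay+[0,0,13],max_speed=40); print(d,bot.read_time(),bot.read_eef_pos().round(1),bot.read_ft_force().round(1))
c=capture("top"); np.savez("t2.npz",**c)
cv2.imwrite("pics/t2.png",cv2.resize(c["img"][195:310,80:270],None,fx=4,fy=4)[:,:,::-1])
E
```

```text
3.4833 0.004672043517792664 [455.4 182.8 130. ]
4.6083 [455.7 182.8  13.4] [-0.1 -0.1  0.1]
32 5.1833 [456.1 199.9  13. ] [-0.5 -0.4  0.7]
40 5.5333 [456.2 206.5  13. ] [-0.3 -5.1  2.2]
48 5.8833 [456.2 213.   13. ] [  0.3 -10.    5.5]
56 6.2333 [457.2 224.2  13. ] [-0.1 -0.6  1.6]
```

View pics/t2.png

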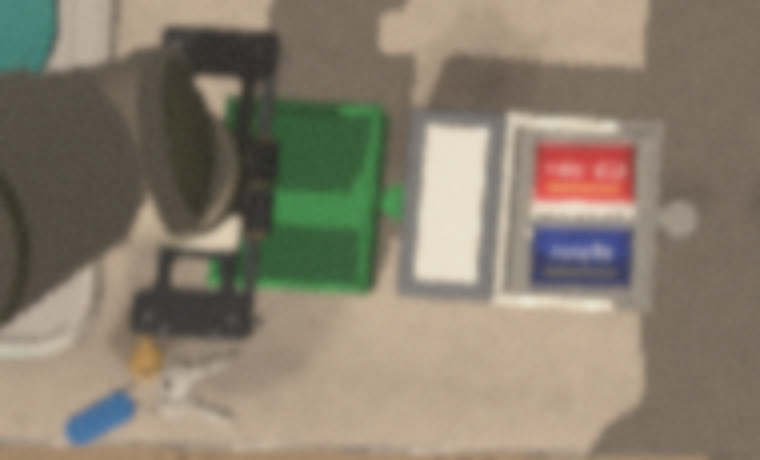

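The tray has snapped free: its inner wall at crop x≈378 has left the dock at x≈405, a gap of about 17 mm. The white tray and sachets haven't moved. I'll continue the pull to a gap of about 85 mm.

```bash
python3 - <<'E'
from h import *
from rig import bot,capture
o,ax,ay=frame(); r=rot(ax)
bot.servo_line(o+123*ay+[0,0,13],max_speed=60); print(bot.read_time(),bot.read_eef_pos().round(1),bot.read_ft_force().round(1))
bot.servo_line(o+105*ay+[0,0,13],max_speed=60)
bot.servo_line(o+105*ay+[0,0,170],max_speed=150); print(bot.read_ft_force().round(1))
q=np.array(bot.read_qpos()); q[0]-=.7; bot.movej(q); print(bot.read_time(),bot.read_eef_pos().round(1))
c=capture("top"); np.savez("t3.npz",**c)
cv2.imwrite("pics/t3.png",cv2.resize(c["img"][195:310,80:270],None,fx=4,fy=4)[:,:,::-1])
E
```

```text
7.55 [460. 291.  13.] [-0.   0.9 -0.7]
[-0.  -0.1 -0.4]
10.5667 [176.6 503.3 169.3]
```

View pics/t3.png

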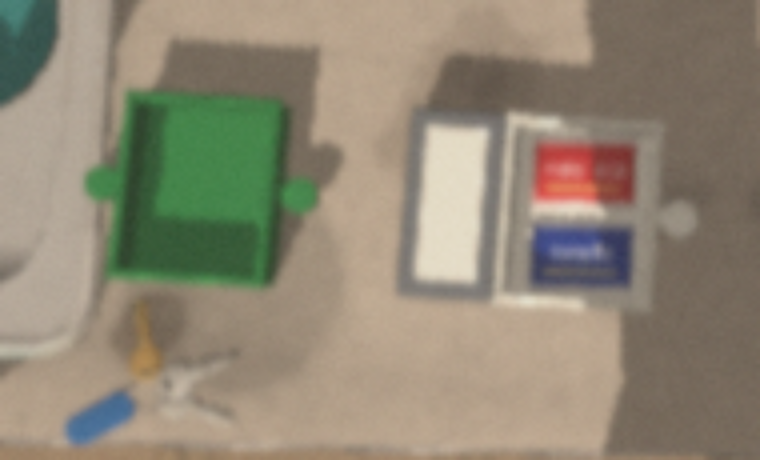

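The green tray stands clear with its near wall at crop x≈280 and the dock edge at x≈405. Its outer wall at x≈115 is still on the worktop, beside the sink rim, and the keys and white tray are undisturbed. Next I check the gap and that it is level.

```bash
python3 - <<'E'
from h import *
c=load("t3");W=world(c); f=lambda x,y,h=44:plane(c,(80+(x+.5)/4-.5,195+(y+.5)/4-.5),h)
C=[f(128,92),f(288,98),f(272,286),f(108,278)]; print(np.round(C,1),"gap",(np.linalg.norm((np.mean(C,0)-[452.2,85.3,44]))-82).round(1))
m=(W[...,2]>32)&(W[...,2]<60)&(W[...,1]>180)&(W[...,1]<330)&(W[...,0]>370)&(W[...,0]<540)
m2=(W[...,2]>-8)&(W[...,2]<15)&(abs(W[...,0]-456)<45)&(abs(W[...,1]-252)<33)
for k in(m,m2):
    P=W[k]; s=np.linalg.lstsq(np.c_[P[:,:2]-[456,252],np.ones(len(P))],P[:,2],rcond=None)[0]; print(len(P),s.round(3))
E
```

```text
[[520.5 302.6  44. ]
 [518.9 197.2  44. ]
 [396.4 200.6  44. ]
 [399.2 307.1  44. ]] gap 84.7
539 [-4.0000e-03 -1.2000e-02  4.2755e+01]
819 [3.000e-03 1.200e-02 5.843e+00]
```

Level (rim at 43 mm, floor at 6 mm), with a gap of about 85 mm. The outer wall is at y≈305, short of the sink rim at 326. Handing in.

```bash
python3 -c "
from rig import bot
print(bot.finish_job(),bot.read_time())"
```

```text
the job is handed in; nothing more can be done
the job is handed in; nothing more can be done
```

The green tray is off the dock and stands level on the worktop about 85 mm from it; the white tray still holds both sachets on the dock, nothing else near the dock was disturbed, and the job is handed in.

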